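Load the disc feeder from the ejector rack

TASK

Load the spring feeder with every stone disc there is: the ones sunk in the rack and the one lying on the table. First slide the rack's keeper bar fully open, then raise each disc with its ejector lever, and press each disc down into the feeder's column until the catches hold it. When all the discs are latched, and not before, slide the lock on the feeder to its far end.

Things in the scene. Friction and masses are not known exactly. Their poses are not given: they have to be found in the camera images.
- disc_1: flat round disc of white stone, 60 mm in diameter, 26 mm thick, about 0.2 kg; origin at its centre, z along its axis (either face may be up); at the start it lies sunk in pocket 1 of the rack with its top flush (about 1 mm proud), or it is absent
- disc_2: flat round disc of white stone, 60 mm in diameter, 26 mm thick, about 0.2 kg; origin at its centre, z along its axis (either face may be up); at the start it lies sunk in pocket 2 of the rack with its top flush (about 1 mm proud), or it is absent
- disc_3: flat round disc of white stone, 60 mm in diameter, 26 mm thick, about 0.2 kg; origin at its centre, z along its axis (either face may be up); at the start it lies sunk in pocket 3 of the rack with its top flush (about 1 mm proud), or it is absent
- disc_4: flat round disc of white stone, 60 mm in diameter, 26 mm thick, about 0.2 kg; origin at its centre, z along its axis (either face may be up); at the start it lies flat on the table
- rack: fixed aluminium block, 290 mm along its y, 88 mm wide plus a rail at the back to x = +78 mm, top 50 mm above the table; origin at the centre of its underside. Three round pockets of 62.5 mm in a row at y = -85, 0, +85 mm; for each an ejector lever sticks out of the front, to x = -116 mm; along the back runs a sliding keeper bar
- pocket_1 (a point): centre of the mouth of pocket 1, on the rack's top face; axes as the rack's
- lever_1_pad (a point): point on the upper face of the black finger pad (34 x 32 mm) of the ejector lever of pocket 1; the lever's hinge lies 54 mm from it towards the pocket (+x of the rack), 42 mm above the table
- lever_1 (a joint): ejector lever: 0 with its pad up, 0.5 rad fully down (pad 27 mm lower, at about z = 33 mm). Takes about 8 N, stays where left; lifts the plate under the disc 44 mm per rad: 22 mm in all, so the disc's upper 23 mm stand above the rack, to be gripped on its +y and -y sides (rack's frame). Blocked by a shut keeper bar
- pocket_2 (a point): centre of the mouth of pocket 2, on the rack's top face; axes as the rack's
- lever_2_pad (a point): point on the upper face of the black finger pad (34 x 32 mm) of the ejector lever of pocket 2; the lever's hinge lies 54 mm from it towards the pocket (+x of the rack), 42 mm above the table
- lever_2 (a joint): ejector lever: 0 with its pad up, 0.5 rad fully down (pad 27 mm lower, at about z = 33 mm). Takes about 8 N, stays where left; lifts the plate under the disc 44 mm per rad: 22 mm in all, so the disc's upper 23 mm stand above the rack, to be gripped on its +y and -y sides (rack's frame). Blocked by a shut keeper bar
- pocket_3 (a point): centre of the mouth of pocket 3, on the rack's top face; axes as the rack's
- lever_3_pad (a point): point on the upper face of the black finger pad (34 x 32 mm) of the ejector lever of pocket 3; the lever's hinge lies 54 mm from it towards the pocket (+x of the rack), 42 mm above the table
- lever_3 (a joint): ejector lever: 0 with its pad up, 0.5 rad fully down (pad 27 mm lower, at about z = 33 mm). Takes about 8 N, stays where left; lifts the plate under the disc 44 mm per rad: 22 mm in all, so the disc's upper 23 mm stand above the rack, to be gripped on its +y and -y sides (rack's frame). Blocked by a shut keeper bar
- keeper_grip (a point): on the keeper bar's black grip (16 mm in rack x, 32 mm in y, from 61 to 95 mm above the table), on its centre line, 10 mm below its top; axes as the rack's
- keeper (a joint): flat steel keeper bar, z 53 to 61 mm, with three tabs (18 mm wide, reaching forward to rack x = +22 mm): 0 shut, the tabs over the discs' rims; grows as it slides to the rack's +y; 0.038 m fully open, the tabs over the gaps between the pockets; about 2 N of friction
- feeder: fixed spring feeder, base 170 x 110 mm; origin at the centre of its underside. On its axis an open column of four guide rods, 8 mm thick, at 30 degrees to either side of its +x and -x, so that the +y and -y sides are free for fingers; 1.5 mm of play round a disc; tips flared from 150 to 168 mm above the table. Housings at -x and +x up to 150 mm; holds four discs on a sprung follower plate
- column_mouth (a point): on the column's axis at the undersides of the two sprung catches (at -x, +x), 130 mm above the table; axes as the feeder's. A disc set in rests on their slopes with its underside 130 to 145 mm above the table; pressed until its top is 4 mm or more below this point it snaps under them and stays. The first disc takes about 10 N, the fourth about 16 N
- lock_grip (a point): on the black grip of the lock slider on top of the feeder's front housing (16 mm in feeder x, 30 mm in y, from 155 to 187 mm above the table), on its centre line, 10 mm below its top; axes as the feeder's
- lock (a joint): lock slider: 0 unlocked, grows as it slides to the feeder's +y, 0.050 m at the far end (locked); about 2 N of friction
Not all that is in view belongs to the job. What is shaped like the disc_4 but blue, orange or pink is not meant.

How it is judged:
By the outcome, as a careful person would: the job done as asked, in the order asked, and still so for the second after the job is handed in, with the robot touching nothing.
Of disc_1, disc_2, disc_3 only 2 to 3 are there at a start; the rules pass over those that are not, and their reading is None.
At some moment in a run one of disc_4 may be knocked a few centimetres aside while the robot is not near it.
Once in a run the grip may slacken for a moment while it holds something.
It also fails if it takes over 210 s, if anything falls off the work surface, if the arm or the gripper's body presses on something with over 40 N, if the wrist force passes 120 N, or if a joint passes its speed limit or range.

ROBOT

A 6-joint arm with a two-finger parallel gripper is mounted at the origin on a cart in front of the work surface, level with it; the furniture and walls round the work are solid. World frame = base frame: x ahead of the robot, y to its left, z up, the work surface at z = 0. Lengths are in mm, angles in rad, forces in N, time in s.
With the tool pointing down it reaches from about 275 to 825 mm from the base axis. Payload 4.9 kg.
Tool frame: the origin (TCP) lies at the very end of the fingers, on their centre line; the grasp point (between the pads) lies 19 mm behind it; z points along the fingers, y is the direction in which the jaws open and shut (so a half turn about z gives the same grasp; the last joint's range is limited). The gripper opens to 85 mm and grips with 20 to 120 N. Pads are 22 mm wide; open, the fingers measure 114 mm over their backs; the gripper's body (76 mm by 85 mm) begins 54 mm behind the grasp point. The pads swing forward as they close: fully open they stand 13 mm farther back than shut.
Start: joints at [1.154, 0.326, -0.193, 1.052, 0, 1.437], TCP at [153.469, 528.172, 231.281] pointing down, gripper open.
Joint ranges: [-2.65, 2.65], [-0.97, 1.79], [-1.3, 1.35], [-1.93, 2.1], [-1.47, 1.37], [-3.14, 3.14]. Speed limits (rad/s): [2.57, 2.57, 3.14, 3.14, 3.14, 3.14].

INTERFACE

Orientations are given as [roll, pitch, yaw] about the fixed x, y, z axes, in that order (R = Rz(yaw) Ry(pitch) Rx(roll)).
In Python, from bench import bot, solve_ik, imaging gives the robot as it stands. Calls block until the motion is done:
- bot.move_ptp(position, orientation): joint-space move of the TCP to a pose.
- bot.movel(position, rot=None, max_speed=150, threshold=None): straight line of the TCP; rot=None keeps the orientation; max_speed is the mean speed in mm/s. With threshold (N) it stops when the force on the tool has changed by that much, and returns True; else False.
- bot.move_j(angles): joint-space move.
- bot.grip(opening, effort=None): opening from 0.0 (shut) to 1.0 (fully open); effort is the grip in N (None keeps the last); returns when the fingers have stopped.
- bot.dwell(seconds).
- solve_ik(position, orientation): joint angles nearest the present ones, or None.
- bot.get_state(): the state.
- imaging.capture(name): name is "scene" or "top" or "wrist"; returns the picture (400x640x3 uint8, blue, green, red); there is no depth.
- imaging.camera_model(name): a dict with "K" (3x3 intrinsics, pixels), "position" and "rotation" of the camera in the world. Camera axes: x right, y up, looking along -z (the intrinsics and any distortion apply to the point x, -y, -z); pixel columns grow to the right and rows downward; lengths in mm; the calibration is good to about 2 mm. The wrist camera is an equidistant fisheye: a pixel r from the principal point sees the ray r / f radians off the axis. A picture is of the moment at which its call begins: read the wrist's pose just before it. camera_model takes no time and is no camera call; for the wrist camera it gives the pose at the moment of the call.
A pose or a line that the arm cannot do raises bot.IKError and nothing moves.
- bot.sign_off(): hands the job in, once; it reports no verdict.
The state is a dict: "t": time; "qpos": joint angles; "joint_velocities": joint speeds; "effort": joint torques, N m; "tcp_pos": TCP position; "orientation": TCP orientation; "contact_force": force on the tool from outside, world axes, zero at the start; "wrist_torque": the same for the moment, N m; "opening": opening from 0.0 (shut) to 1.0 (fully open).
Only numpy, scipy, OpenCV 4.12 (cv2) and the standard library are available. Lean on these libraries where they do the work, as an engineer would, in place of code of your own. Each camera call takes 0.05 s, during which the arm holds its last target.

## Working session

There is one attempt and no reset: what is moved stays moved. The work goes in short steps, each a Python script; the robot and the scene stay as the last script left them, time stands still between calls to the robot, and variables do not carry over. Pictures are saved under pics/ and viewed, and the job is handed in when it is done.

```bash
ls && mkdir -p pics && python3 - <<'E'
from bench import bot, solve_ik, imaging
import cv2
for n in ["scene","top","wrist"]:
    im=imaging.capture(n); cv2.imwrite(f"pics/a_{n}.png",im)
    m=imaging.camera_model(n); print(n,m)
s=bot.get_state(); print(s)
E
```

```text
pics
scene {'K': array([[418.23093456,   0.        , 322.8567971 ],
       [  0.        , 418.23093456, 202.46039907],
       [  0.        ,   0.        ,   1.        ]]), 'position': array([ 229.17111377, -571.37243771,  870.93620816]), 'rotation': array([ 0.70950582,  0.00269212, -0.51234629])}
top {'K': array([[410.65213174,   0.        , 318.5410825 ],
       [  0.        , 410.65213174, 205.09179691],
       [  0.        ,   0.        ,   1.        ]]), 'position': array([ 318.61176163,    9.58511822, 1320.23602967]), 'rotation': array([ 0.19564262, -0.00548113, -1.56790039])}
wrist {'K': array([[309.70691629,   0.        , 324.48749126],
       [  0.        , 309.70691629, 203.89967181],
       [  0.        ,   0.        ,   1.        ]]), 'position': array([ 81.4143942 , 549.38323202, 373.05173227]), 'rotation': array([-0.2969856 ,  0.00196435,  1.28747612])}
{'t': 0.15, 'qpos': array([ 1.15383776e+00,  3.26787188e-01, -1.93311522e-01,  1.05198902e+00,
       -3.43394003e-06,  1.43659933e+00]), 'joint_velocities': array([ 0.00014492, -0.00243526,  0.00153224,  0.00012449,  0.00119334,
        0.00156505]), 'effort': array([ 1.16551761e-03, -4.43704784e+01,  2.62664366e+01,  1.04786825e-02,
       -7.74608725e-05,  5.71849554e-06]), 'tcp_pos': array([153.27361289, 527.77929444, 230.69052301]), 'orientation': array([-3.14031241e+00, -1.69379011e-04,  2.85883098e+00]), 'contact_force': array([0.07894109, 0.52331845, 0.62138198]), 'wrist_torque': array([ 0.0055341 , -0.04327144,  0.04600602]), 'opening': 0.9990241608107763}
```

View pics/a_scene.png

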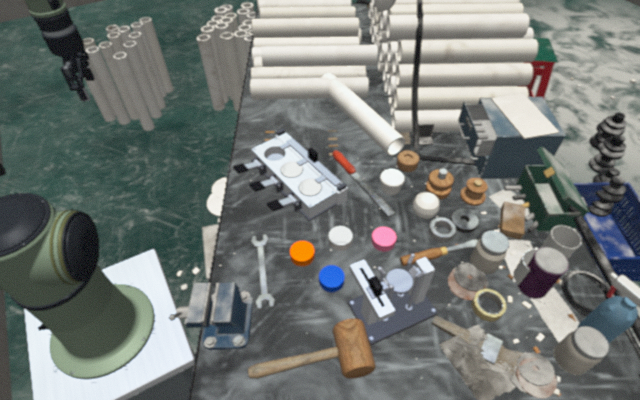

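View pics/a_top.png

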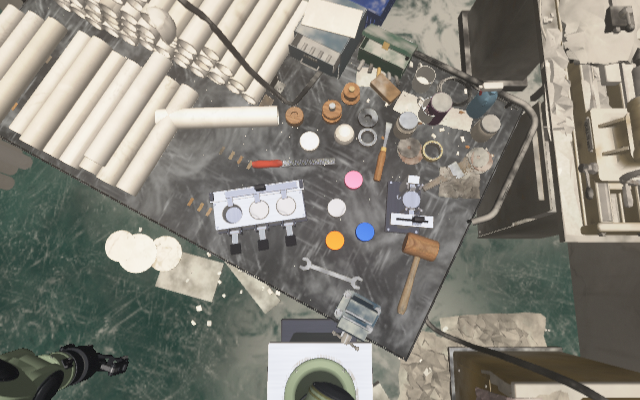

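View pics/a_wrist.png

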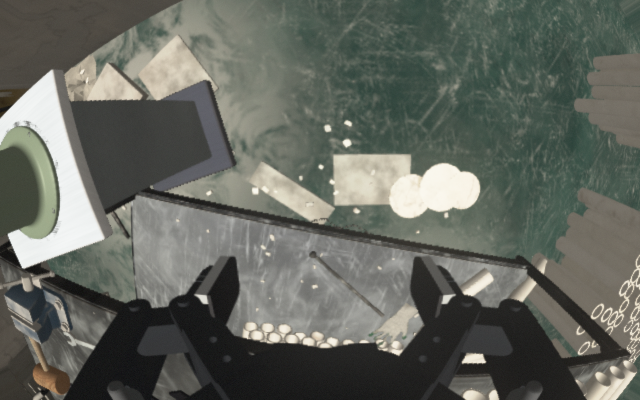

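```bash
cat > h.py <<'E'
from bench import bot, solve_ik, imaging
import numpy as np, cv2
from scipy.spatial.transform import Rotation as R
def ray(name,uv,m=None):
    m=m or imaging.camera_model(name); K=m["K"]
    a=np.array([(uv[0]-K[0,2])/K[0,0],(uv[1]-K[1,2])/K[1,1]])
    if name=="wrist":
        r=np.hypot(*a); d=np.array([a[0]/r*np.sin(r),a[1]/r*np.sin(r),np.cos(r)]) if r>1e-9 else np.array([0,0,1.])
    else: d=np.array([a[0],a[1],1.])
    d=d*[1,-1,-1]
    return np.array(m["position"]),R.from_euler("xyz",m["rotation"]).apply(d)
def onz(name,uv,z,m=None):
    p,d=ray(name,uv,m); return p+d*(z-p[2])/d[2]
def proj(name,P,m=None):
    m=m or imaging.camera_model(name);K=m["K"]
    c=R.from_euler("xyz",m["rotation"]).inv().apply(np.array(P)-m["position"])*[1,-1,-1]
    if name=="wrist":
        rr=np.hypot(c[0],c[1]); th=np.arctan2(rr,c[2]); return np.array([K[0,2]+K[0,0]*th*c[0]/rr,K[1,2]+K[1,1]*th*c[1]/rr])
    return np.array([K[0,2]+K[0,0]*c[0]/c[2],K[1,2]+K[1,1]*c[1]/c[2]])
def crop(src,dst,x0,y0,x1,y1,s):
    im=cv2.imread(src)[y0:y1,x0:x1]; cv2.imwrite(dst,cv2.resize(im,None,fx=s,fy=s,interpolation=cv2.INTER_CUBIC))
E
python3 - <<'E'
from h import *
crop("pics/a_top.png","pics/b_top.png",190,120,450,260,3)
crop("pics/a_scene.png","pics/b_scene.png",225,120,445,330,2.7)
for a,b in [((233,213),(275,153)),((260,208),(292,169)),((286,205),(310,187)),((233,240),None),((337,208),(340,236)),((309,141),(391,178)),((344,134),(426,205)),((411,200),(399,280))]:
    print(a,onz("top",a,25).round(), onz("scene",b,25).round() if b else '', onz("top",a,150).round(), onz("scene",b,150).round() if b else '')
E
```

```text
(233, 213) [548. 277.  25.] [554. 301.  25.] [526. 251. 150.] [506. 172. 150.]
(260, 208) [565. 191.  25.] [568. 216.  25.] [541. 174. 150.] [518. 100. 150.]
(286, 205) [575. 108.  25.] [580. 129.  25.] [550.  98. 150.] [528.  26. 150.]
(233, 240) [462. 273.  25.]  [448. 248. 150.] 
(337, 208) [566. -56.  25.] [566. -54.  25.] [542. -50. 150.] [ 517. -131.  150.]
(309, 141) [792.  36.  25.] [794.  48.  25.] [746.  33. 150.] [711. -44. 150.]
(344, 134) [817. -81.  25.] [817. -79.  25.] [769. -72. 150.] [ 730. -152.  150.]
(411, 200) [ 593. -295.   25.] [ 620. -228.   25.] [ 567. -266.  150.] [ 563. -279.  150.]
```

View pics/b_top.png

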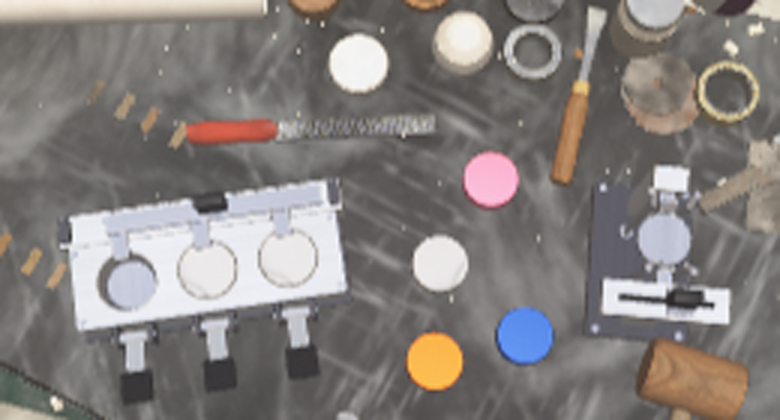

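View pics/b_scene.png

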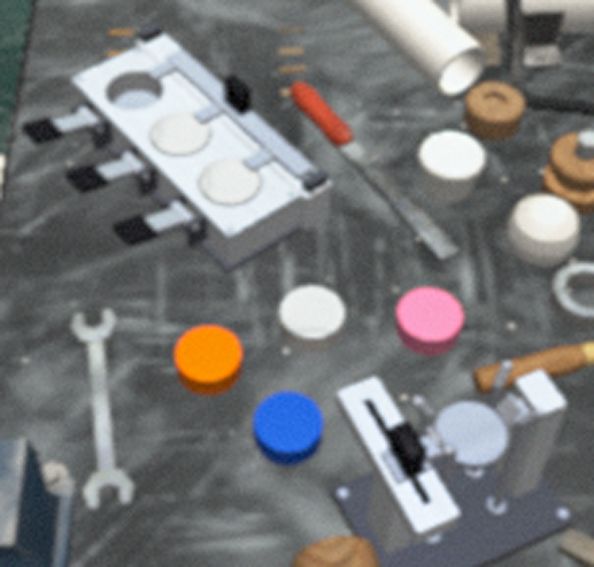

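```bash
python3 - <<'E'
from h import *
for nm,p in dict(rack=(560,190,60),l1=(470,95,40),keep=(615,200,80),p3=(545,272,60),feeder=(575,-270,180),lock=(520,-290,180),d4=(566,-55,10),hov=(500,150,330),hovf=(500,-250,400)).items():
    for y in (0.1,0.1+np.pi,0.1-np.pi,0.1+np.pi/2,.1-np.pi/2):
        q=solve_ik(list(p),[np.pi,0,y]); print(nm,round(y,2),None if q is None else np.round(q,2))
E
```

```text
rack 0.1 [ 0.2   0.56 -0.3   0.71  0.   -3.04]
rack 3.24 [ 0.2   0.56 -0.3   0.71  0.    0.1 ]
rack -3.04 [ 0.2   0.56 -0.3   0.71  0.    0.1 ]
rack 1.67 [ 0.2   0.56 -0.3   0.71  0.    1.67]
rack -1.47 [ 0.2   0.56 -0.3   0.71  0.   -1.47]
l1 0.1 [ 0.05  0.43 -0.62  0.53  0.    3.09]
l1 3.24 [ 0.05  0.43 -0.62  0.53  0.   -0.05]
l1 -3.04 [ 0.05  0.43 -0.62  0.53  0.   -0.05]
l1 1.67 [ 0.05  0.43 -0.62  0.53  0.    1.52]
l1 -1.47 [ 0.05  0.43 -0.62  0.53  0.   -1.63]
keep 0.1 [ 0.2   0.63 -0.11  0.83  0.   -3.04]
keep 3.24 [ 0.2   0.63 -0.11  0.83  0.    0.1 ]
keep -3.04 [ 0.2   0.63 -0.11  0.83  0.    0.1 ]
keep 1.67 [ 0.2   0.63 -0.11  0.83  0.    1.67]
keep -1.47 [ 0.2   0.63 -0.11  0.83  0.   -1.47]
p3 0.1 [ 0.34  0.59 -0.25  0.74  0.   -2.9 ]
p3 3.24 [ 0.34  0.59 -0.25  0.74  0.    0.24]
p3 -3.04 [ 0.34  0.59 -0.25  0.74  0.    0.24]
p3 1.67 [ 0.34  0.59 -0.25  0.74  0.    1.81]
p3 -1.47 [ 0.34  0.59 -0.25  0.74  0.   -1.33]
feeder 0.1 [-0.56  0.52 -0.03  1.02  0.    2.49]
feeder 3.24 [-0.56  0.52 -0.03  1.02  0.   -0.66]
feeder -3.04 [-0.56  0.52 -0.03  1.02  0.   -0.66]
feeder
[... 343 characters left out ...]
[-0.23  0.6  -0.4   0.57  0.    2.81]
d4 3.24 [-0.23  0.6  -0.4   0.57  0.   -0.33]
d4 -3.04 [-0.23  0.6  -0.4   0.57  0.   -0.33]
d4 1.67 [-0.23  0.6  -0.4   0.57  0.    1.24]
d4 -1.47 [-0.23  0.6  -0.4   0.57  0.   -1.9 ]
hov 0.1 [ 0.15  0.23 -0.07  1.27  0.   -3.09]
hov 3.24 [ 0.15  0.23 -0.07  1.27  0.    0.05]
hov -3.04 [ 0.15  0.23 -0.07  1.27  0.    0.05]
hov 1.67 [ 0.15  0.23 -0.07  1.27  0.    1.62]
hov -1.47 [ 0.15  0.23 -0.07  1.27  0.   -1.52]
hovf 0.1 [-0.6   0.3   0.19  1.47  0.    2.45]
hovf 3.24 [-0.6   0.3   0.19  1.47  0.   -0.7 ]
hovf -3.04 [-0.6   0.3   0.19  1.47  0.   -0.7 ]
hovf 1.67 [-0.6   0.3   0.19  1.47  0.    0.88]
hovf -1.47 [-0.6   0.3   0.19  1.47  0.   -2.27]
```

```bash
python3 - <<'E'
from h import *
import pickle
V={}
for n,p,y in [("r1",(620,225,290),3.25),("r2",(620,130,290),3.25),("d",(620,-55,290),3.14),("f1",(640,-230,350),3.14),("f2",(640,-310,350),3.14)]:
    bot.move_ptp(list(p),[np.pi,0,y]); bot.dwell(.3)
    m=imaging.camera_model("wrist"); im=imaging.capture("wrist"); cv2.imwrite(f"pics/c_{n}.png",im); V[n]=m
pickle.dump(V,open("V.pkl","wb")); print(bot.get_state()["t"])
E
```

```text
6.3333
```

View pics/c_r1.png

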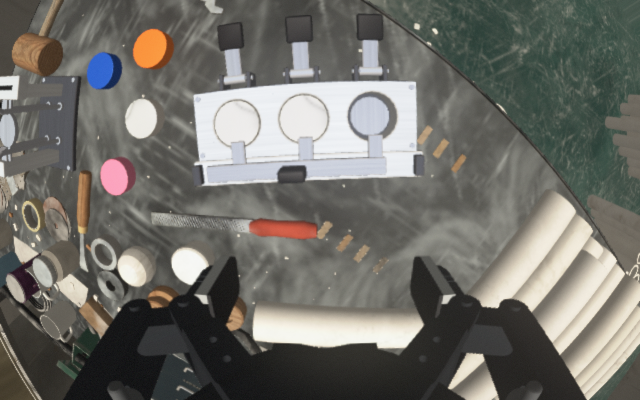

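View pics/c_r2.png

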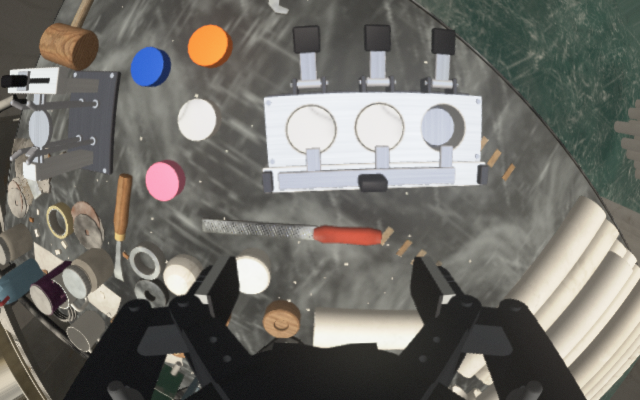

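View pics/c_d.png

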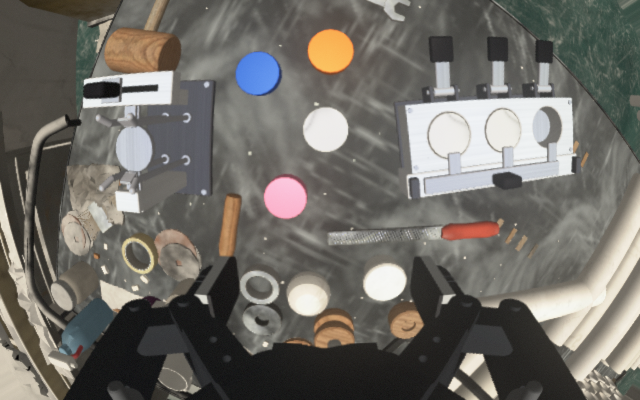

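View pics/c_f1.png

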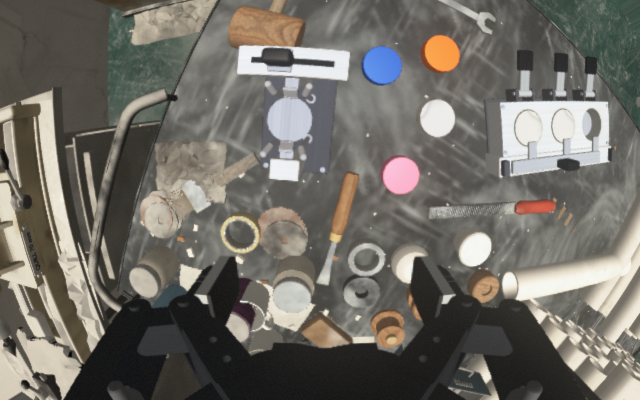

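View pics/c_f2.png

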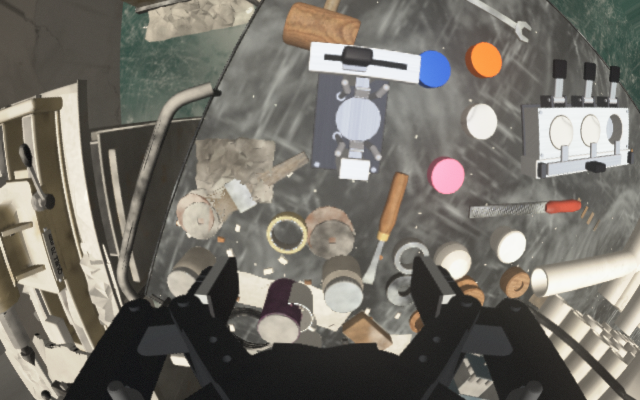

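```bash
python3 - <<'E'
from h import *
crop("pics/c_r1.png","pics/e_r1.png",185,5,435,195,3.2)
crop("pics/c_f1.png","pics/e_f1.png",225,30,365,190,3.7)
crop("pics/c_f2.png","pics/e_f2.png",300,30,440,190,3.7)
E
```

```text
(no output)
```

View pics/e_r1.png

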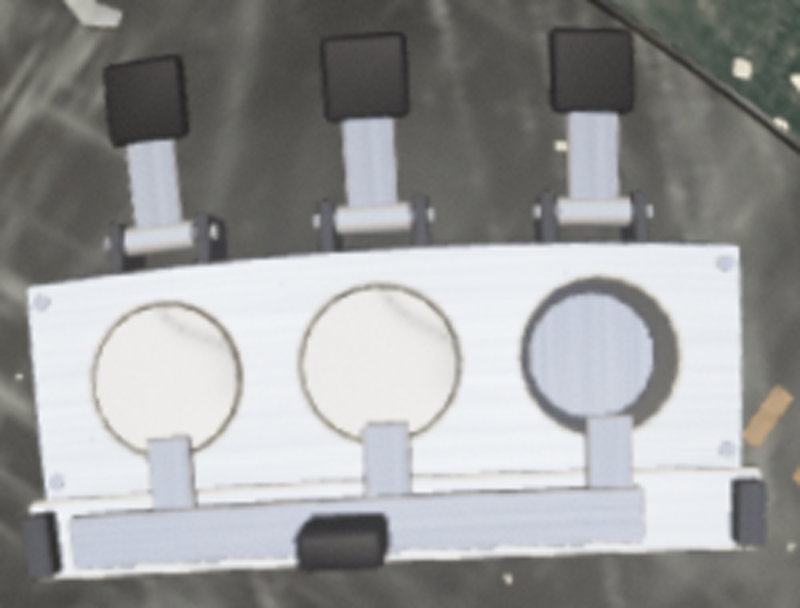

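View pics/e_f1.png

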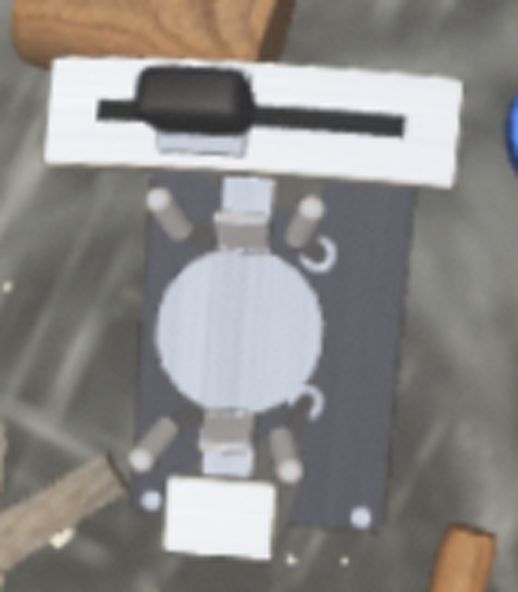

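View pics/e_f2.png

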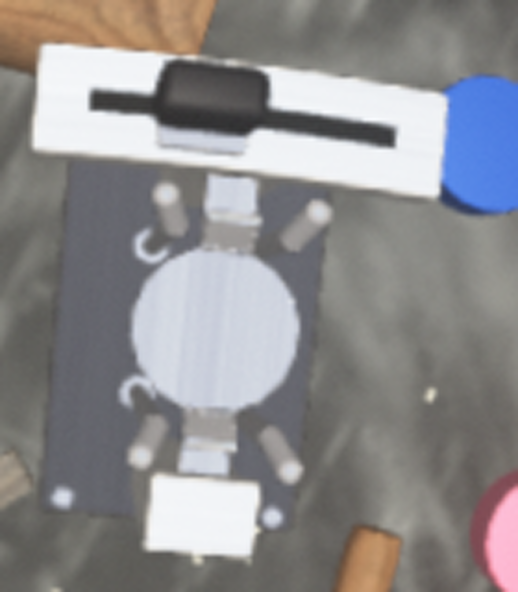

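```bash
python3 - <<'E'
from h import *
import pickle
V=pickle.load(open("V.pkl","rb"))
un=lambda p,o,s:((p[0]+.5)/s+o[0]-.5,(p[1]+.5)/s+o[1]-.5)
print("rack")
P=[onz("wrist",un(p,(185,5),3.2),50,V["r1"]) for p in [(167,378),(380,362),(600,352)]]
print(np.round(P,1), [np.linalg.norm(P[i+1]-P[i]).round(1) for i in (0,1)])
S=[onz("wrist",un(p,(185,5),3.2),50,V["r1"]) for p in [(41,302),(725,263),(56,482),(727,449)]];print(np.round(S,1),np.mean(S,0).round(1))
Z=[onz("wrist",un(p,(185,5),3.2),60,V["r1"]) for p in [(147,99),(366,76),(592,70)]];print("pads",np.round(Z,1))
d=P[2]-P[0]; print("yaw",np.arctan2(-d[0],d[1]), np.arctan2(-(S[1]-S[0])[0],(S[1]-S[0])[1]),np.arctan2(-(S[3]-S[2])[0],(S[3]-S[2])[1]))
print("keeper", onz("wrist",un((345,527),(185,5),3.2),95,V["r1"]).round(1))
print("feeder")
A=[(160,200),(311,208),(141,459),(289,470)]; B=[(166,193),(319,211),(142,455),(290,470)]
a=[onz("wrist",un(p,(225,30),3.7),168,V["f1"]) for p in A]; b=[onz("wrist",un(p,(300,30),3.7),168,V["f2"]) for p in B]
print(np.round(a,1),np.mean(a,0).round(1)); print(np.round(b,1),np.mean(b,0).round(1))
for q in (a,b):
    d=(q[1]-q[0]+q[3]-q[2]); e=(q[0]+q[1]-q[2]-q[3]); print(np.arctan2(-d[0],d[1]),np.arctan2(-e[1],-e[0]),np.linalg.norm(d)/2,np.linalg.norm(e)/2)
# triangulate
for x,y,n in [(A[i],B[i],f"rod{i}") for i in range(4)]+[((53,58),(41,45),"hfl"),((446,186),(441,197),"hbr"),((462,80),(446,97),"hfr")]:
    p1,d1=ray("wrist",un(x,(225,30),3.7),V["f1"]);p2,d2=ray("wrist",un(y,(300,30),3.7),V["f2"])
    t=np.linalg.lstsq(np.c_[d1,-d2],p2-p1,rcond=None)[0]; print(n,((p1+d1*t[0]+p2+d2*t[1])/2).round(1),np.linalg.norm(p1+d1*t[0]-p2-d2*t[1]).round(1))
for n,p,o in [("f1",(195,93),(225,30)),("f2",(215,88),(300,30))]: print("lock top",onz("wrist",un(p,o,3.7),187,V[n]).round(1))
print("d4",onz("wrist",(325.5,129.5),26,V["d"]).round(1))
# top cam checks
print("topcam pockets",[onz("top",(190+(x+.5)/3-.5,120+(y+.5)/3-.5),50).round(1) for x,y in [(130,284),(207,269),(288,257)]])
E
```

```text
rack
[[567.8 109.7  50. ]
 [555.1 193.   50. ]
 [541.4 276.2  50. ]] [np.float64(84.2), np.float64(84.3)]
[[539.5  53.4  50. ]
 [499.  321.   50. ]
 [612.9  64.2  50. ]
 [572.  332.   50. ]] [555.8 192.7  50. ]
pads [[458.1  93.4  60. ]
 [445.7 176.6  60. ]
 [433.2 259.7  60. ]]
yaw 0.1573047114476801 0.15056145485045241 0.15148925275031477
keeper [611.9 189.4  95. ]
feeder
[[ 534.1 -286.7  168. ]
 [ 537.7 -244.2  168. ]
 [ 608.4 -293.8  168. ]
 [ 612.2 -251.   168. ]] [ 573.1 -268.9  168. ]
[[ 533.6 -287.9  168. ]
 [ 537.3 -244.6  168. ]
 [ 608.3 -294.2  168. ]
 [ 612.2 -251.4  168. ]] [ 572.9 -269.5  168. ]
-0.08637095427767535 -0.09304650856600438 42.813729415997926 74.77099854954233
-0.08844342870519185 -0.08788389845622858 43.19517660219966 75.10266123317015
rod0 [ 533.4 -287.6  163.1] 0.5
rod1 [ 537.4 -244.3  166.4] 0.3
rod2 [ 608.6 -294.2  166.3] 0.1
rod3 [ 612.5 -251.1  166.1] 0.0
hfl [ 485.6 -323.5  148.1] 0.6
hbr [ 530.3 -206.3  160.2] 0.3
hfr [ 496.6 -200.7  147.3] 0.6
lock top [ 507.  -273.8  187. ]
lock top [ 506.4 -276.2  187. ]
d4 [568.3 -51.9  26. ]
topcam pockets [array([539.8, 271.5,  50. ]), array([556. , 191.6,  50. ]), array([569.2, 107. ,  50. ])]
```

```bash
python3 - <<'E'
from h import *
import pickle
V=pickle.load(open("V.pkl","rb"))
def masks(n,x0,y0,x1,y1):
    im=cv2.imread(f"pics/c_{n}.png"); g=im.max(2)[y0:y1,x0:x1]
    k,l,s,c=cv2.connectedComponentsWithStats((g<62).astype(np.uint8))
    return [(c[i]+[x0,y0],s[i,:].tolist()) for i in range(1,k) if s[i,4]>60]
M={}
for n,b in [("r1",(205,5,400,195)),("r2",(285,15,470,200))]:
    M[n]=masks(n,*b)
    for c,s in M[n]: print(n,c.round(1),s, onz("wrist",c,60,V[n]).round(1))
def tri(x,nx,y,ny):
    p1,d1=ray("wrist",x,V[nx]);p2,d2=ray("wrist",y,V[ny])
    t=np.linalg.lstsq(np.c_[d1,-d2],p2-p1,rcond=None)[0]; return ((p1+d1*t[0]+p2+d2*t[1])/2).round(1),np.linalg.norm(p1+d1*t[0]-p2-d2*t[1]).round(1)
g=lambda n:sorted([c for c,s in M[n] if c[1]<60],key=lambda c:c[0])
for a,b in zip(g("r1"),g("r2")): print("pad",tri(a,"r1",b,"r2"))
a=[c for c,s in M["r1"] if c[1]>100 ];b=[c for c,s in M["r2"] if c[1]>100]
for i in a:
  for j in b: print(tri(i,"r1",j,"r2"))
un=lambda p,o,s:((p[0]+.5)/s+o[0]-.5,(p[1]+.5)/s+o[1]-.5)
print("hinge",onz("wrist",un((158,238),(185,5),3.2),42,V["r1"]))
print("pad edges",[onz("wrist",un(p,(185,5),3.2),60,V["r1"]).round(1) for p in ((362,33),(368,120))])
E
```

```text
r1 [371.9  29. ] [152, 9, 26, 27, 214] [435.9 262.6  60. ]
r1 [299.5  27.8] [80, 10, 28, 28, 162] [444.9 177.   60. ]
r1 [229.7  38.2] [13, 17, 26, 29, 375] [461.5  92.7  60. ]
r1 [293.5 168.9] [75, 162, 25, 10, 83] [618.1 187.6  60. ]
r2 [378.8  38.5] [79, 9, 27, 27, 331] [447.  177.5  60. ]
r2 [313.   38.5] [9, 10, 26, 27, 111] [457.4 100.   60. ]
r2 [443.1  40.6] [147, 13, 29, 27, 574] [432.6 258.6  60. ]
pad (array([465.9, 101.8,  87.7]), np.float64(3.6))
pad (array([446.5, 177.3,  61.9]), np.float64(2.0))
pad (array([429.1, 264.7,  42.9]), np.float64(3.3))
hinge [511.83799724  98.73513369  42.        ]
pad edges [array([428.3, 173.1,  60. ]), array([463.2, 179.4,  60. ])]
```

```bash
cat >> h.py <<'E'
RC=np.array([555.6,192.8]); RY=0.1525; FC=np.array([573.0,-269.2]); FY=-0.0885
def rk(x,y,z):
    c,s=np.cos(RY),np.sin(RY); return [RC[0]+c*x-s*y,RC[1]+s*x+c*y,z]
def fd(x,y,z):
    c,s=np.cos(FY),np.sin(FY); return [FC[0]+c*x-s*y,FC[1]+s*x+c*y,z]
OR=[np.pi,0,RY+np.pi]; OF=[np.pi,0,FY+np.pi]
def inrk(p):
    c,s=np.cos(RY),np.sin(RY); d=np.array(p[:2])-RC; return np.array([c*d[0]+s*d[1],-s*d[0]+c*d[1]]).round(1)
def infd(p):
    c,s=np.cos(FY),np.sin(FY); d=np.array(p[:2])-FC; return np.array([c*d[0]+s*d[1],-s*d[0]+c*d[1]]).round(1)
def st(tag=""):
    s=bot.get_state(); print(tag,"t",round(s["t"],1),"tcp",s["tcp_pos"].round(1),"F",s["contact_force"].round(1),"op",round(s["opening"],3)); return s
def snap(name,fn):
    m=imaging.camera_model(name); im=imaging.capture(name); cv2.imwrite(fn,im); return im,m
E
python3 - <<'E'
from h import *
bot.grip(0.0,60)
bot.move_ptp(rk(59,-80,180),OR); bot.movel(rk(59,-80,76),max_speed=120); st("down")
r=bot.movel(rk(59,45,76),max_speed=50,threshold=14); s=st(r); print(inrk(s["tcp_pos"]))
bot.movel(rk(59,inrk(s["tcp_pos"])[1]-6,76),max_speed=60); st()
bot.movel(rk(59,-20,200)); 
snap("top","pics/g_top.png"); snap("wrist","pics/g_w.png"); snap("scene","pics/g_s.png")
crop("pics/g_top.png","pics/g_topc.png",190,160,320,260,5)
E
```

```text
down t 9.8 tcp [626.8 122.7  76.8] F [0.6 0.5 0.2] op 0.001
True t 11.3 tcp [615.1 193.6  75.9] F [ 0.4 -3.5  2.7] op -0.001
[59.  -8.3]
 t 11.5 tcp [616.  187.9  75.9] F [-0.5 -0.8 -0.7] op -0.001
```

View pics/g_w.png

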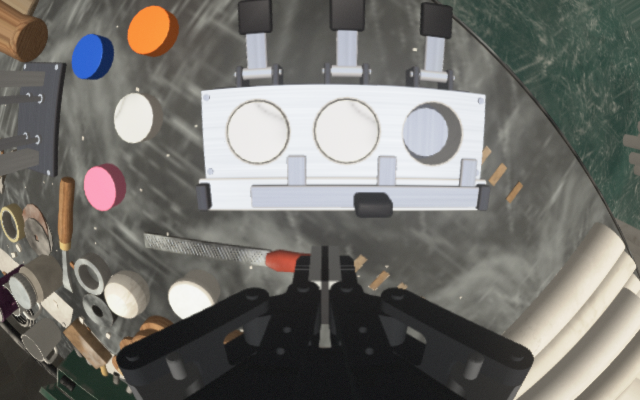

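```bash
python3 - <<'E'
from h import *
bot.movel(rk(59,-20,76),max_speed=120); 
r=bot.movel(rk(59,15,76),max_speed=30,threshold=25); s=st(r); print(inrk(s["tcp_pos"]))
bot.movel(rk(59,inrk(s["tcp_pos"])[1]-6,76),max_speed=60)
bot.movel(rk(59,-20,180)); bot.move_ptp(rk(-108,-85,110),OR)
r=bot.movel(rk(-107,-85,30),max_speed=40,threshold=30); s=st(r)
bot.movel(rk(-107,-85,110)); 
bot.move_ptp(rk(70,-60,240),OR); bot.dwell(.2); snap("wrist","pics/h_w.png"); snap("scene","pics/h_s.png"); st()
crop("pics/h_s.png","pics/h_sc.png",225,120,445,330,2.7)
E
```

```text
True t 14.6 tcp [615.2 193.3  76.2] F [ 0.6 -3.5  1.8] op 0.0
[59.  -8.6]
True t 18.1 tcp [460.8  92.2  35.5] F [-3.4 -0.2 12.9] op -0.0
 t 20.0 tcp [633.2 143.9 239.6] F [0.5 0.1 0.6] op -0.005
```

View pics/h_w.png

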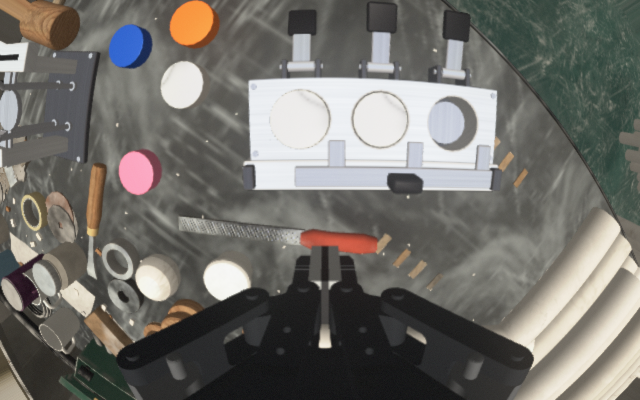

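View pics/h_sc.png

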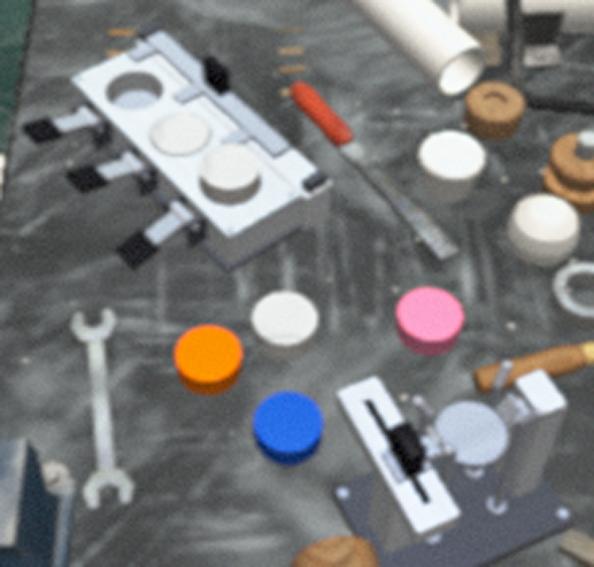

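```bash
python3 - <<'E'
from h import *
m=imaging.camera_model("wrist"); print(inrk(onz("wrist",(300.5,118.5),73,m)), inrk(onz("wrist",(380.5,119),51,m)), inrk(onz("wrist",(451.5,124),50,m)))
bot.grip(0.88); bot.movel(rk(0,-85,130),max_speed=150); st()
r=bot.movel(rk(0,-85,51),max_speed=60,threshold=10); st(r)
bot.grip(0.0,60); s=st("gripped"); print(inrk(s["tcp_pos"]))
snap("wrist","pics/i_w.png")
E
```

```text
[  0.6 -83.4] [0.8 0.1] [ 2.2 82.7]
 t 21.7 tcp [569.6 109.  130.9] F [0.3 0.5 1. ] op 0.883
False t 23.2 tcp [568.9 108.8  51.4] F [0.4 0.6 0.1] op 0.879
gripped t 23.5 tcp [568.9 108.7  51.4] F [-0.3 -0.3  1.9] op 0.684
[  0.4 -85.1]
```

View pics/i_w.png

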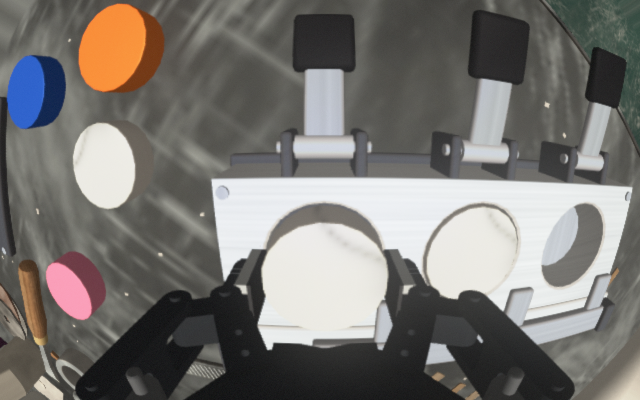

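```bash
python3 - <<'E'
from h import *
bot.grip(0.0,90)
bot.movel(rk(0,-85,215),max_speed=100); st("lift"); snap("wrist","pics/j1.png")
bot.movel(fd(0,0,215),rot=OF,max_speed=150); bot.dwell(.2); s=st("over"); print(infd(s["tcp_pos"]))
im,m=snap("wrist","pics/j2.png"); print(m["position"],s["orientation"])
E
```

```text
lift t 25.5 tcp [568.1 108.8 214.3] F [-0.8 -0.7 -2. ] op 0.672
over t 28.4 tcp [ 573.1 -268.9  215.1] F [ 0.3 -0.2 -1.7] op 0.67
[0.  0.3]
[ 498.4189388  -261.76443234  357.41445737] [3.14157807e+00 5.68764468e-05 3.05349794e+00]
```

View pics/j2.png

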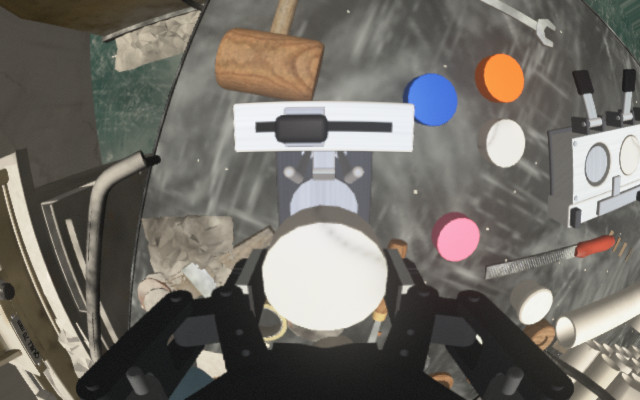

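```bash
python3 - <<'E'
from h import *
print(infd(onz("wrist",(325,275.5),237)))
r=bot.movel(fd(0,0,125),max_speed=45,threshold=7); s=st(r); print(infd(s["tcp_pos"])); snap("wrist","pics/k1.png"); snap("scene","pics/k1s.png"); crop("pics/k1s.png","pics/k1sc.png",330,220,460,330,4)
E
```

```text
[-4.7  0.9]
True t 30.0 tcp [ 573.8 -269.6  140.1] F [-0.9  0.6  5. ] op 0.67
[ 0.9 -0.3]
```

View pics/k1.png

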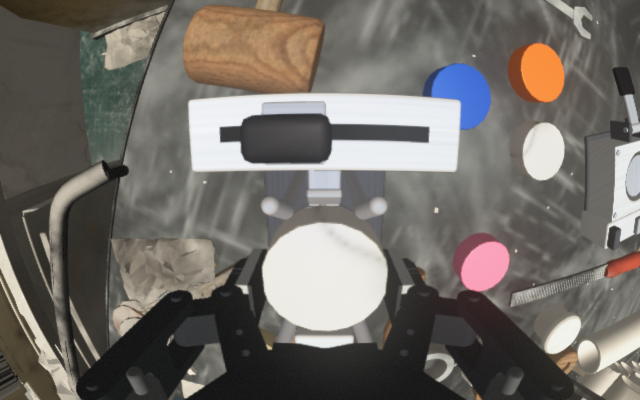

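View pics/k1sc.png

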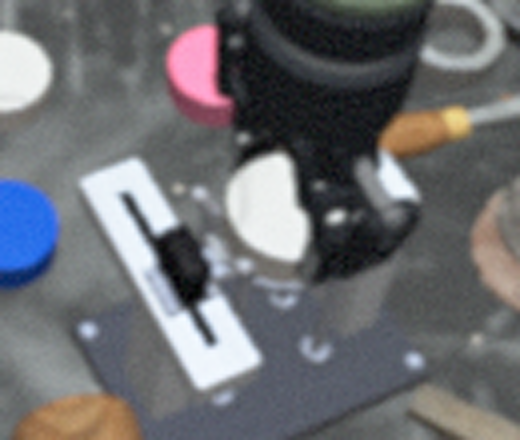

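```bash
cat >> h.py <<'E'
def press(ztop=121,thr=40):
    bot.grip(0.88); st("released"); bot.movel(fd(0,0,200),max_speed=120)
    bot.grip(0.0,60)
    r=bot.movel(fd(0,0,175),max_speed=80,threshold=15); st(("pre",r))
    r=bot.movel(fd(0,0,ztop),max_speed=35,threshold=thr); st(("press",r)); return r
E
python3 - <<'E'
from h import *
press(); bot.dwell(.2); st()
bot.movel(fd(0,0,175)); bot.movel(fd(0,0,260)); 
bot.movel(fd(70,40,300)); bot.dwell(.2); snap("wrist","pics/l1.png"); snap("scene","pics/l1s.png"); crop("pics/l1s.png","pics/l1sc.png",330,220,460,330,4)
crop("pics/l1.png","pics/l1c.png",200,50,400,200,3.5)
E
```

```text
released t 30.4 tcp [ 572.6 -268.9  138.5] F [-0.  -0.1 -0.4] op 0.877
('pre', False) t 32.2 tcp [ 572.7 -269.   174.5] F [-0.3  0.6 -0.3] op 0.001
('press', True) t 33.0 tcp [ 574.9 -270.   160.5] F [-2.1  1.8  9.1] op -0.003
 t 33.2 tcp [ 574.9 -269.9  160.7] F [-2.4  2.1  9.8] op 0.001
```

View pics/l1.png

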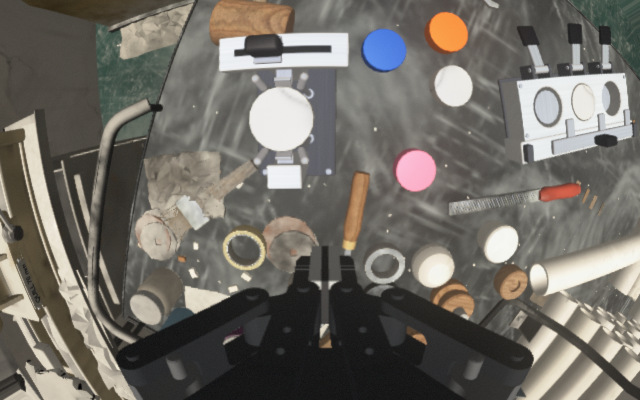

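View pics/l1sc.png

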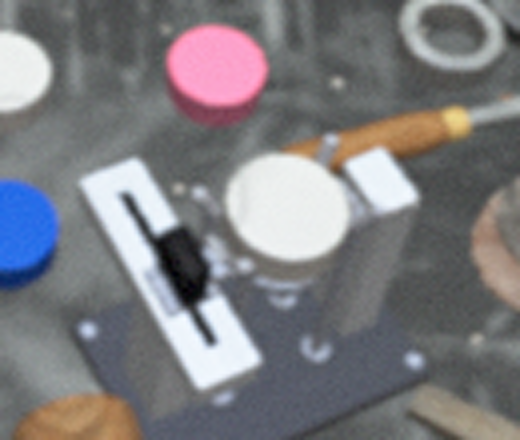

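```bash
python3 - <<'E'
from h import *
m=imaging.camera_model("wrist"); print(infd(onz("wrist",(281.5,119),160.5,m)))
for n,p in [("rods",None)]:
    for sx in(-37.3,37.3):
        for sy in (-21.5,21.5): print(proj("wrist",fd(sx,sy,168),m).round(1))
E
```

```text
[1. 1.]
[254.7  77.7]
[303.2  75.7]
[256.9 160. ]
[304.  159.4]
```

View pics/l1c.png

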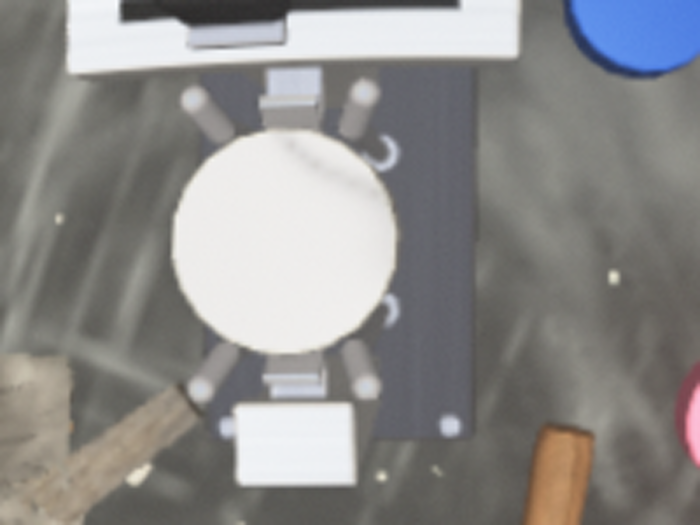

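```bash
python3 - <<'E'
from h import *
bot.movel(fd(0,0,200)); bot.movel(fd(0,0,165),max_speed=60); st()
r=bot.movel(fd(0,0,150),max_speed=15,threshold=70); st(r)
r=bot.movel(fd(0,0,135),max_speed=20,threshold=70); st(r)
r=bot.movel(fd(0,0,121),max_speed=20,threshold=70); st(r)
E
```

```text
t 36.9 tcp [ 573.1 -269.3  165. ] F [0.9 0.9 0.3] op 0.004
False t 38.1 tcp [ 574.3 -269.9  154.5] F [-5.7  3.5 21.7] op 0.002
False t 39.0 tcp [ 574.2 -270.1  136.3] F [0.2 0.2 5.5] op 0.0
False t 39.8 tcp [ 574.2 -270.   121.8] F [ 2.7 -0.9  4.9] op 0.003
```

```bash
python3 - <<'E'
from h import *
bot.movel(fd(0,0,180),max_speed=100); bot.movel(fd(70,40,300)); bot.dwell(.2); snap("wrist","pics/m1.png"); 
crop("pics/m1.png","pics/m1c.png",200,50,400,200,3.5); st()
E
```

```text
t 41.9 tcp [ 645.8 -235.7  299.5] F [-0.6 -0.5  1.1] op 0.003
```

View pics/m1c.png

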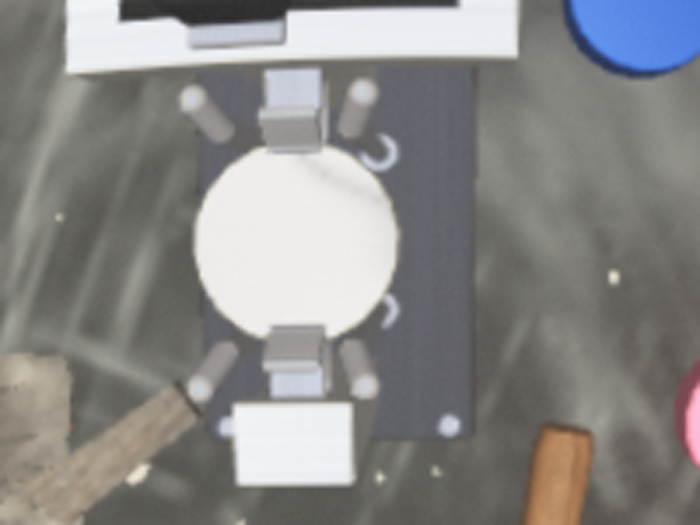

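```bash
cat >> h.py <<'E'
def pressdown(ztop=121):
    bot.movel(fd(0,0,166),max_speed=80)
    for z,v in ((150,15),(135,20),(ztop,20)):
        r=bot.movel(fd(0,0,z),max_speed=v,threshold=80); st(("press",r))
        if r: return
def carry_place(effort=90):
    bot.movel(fd(0,0,215),rot=OF,max_speed=150); bot.dwell(.2); st("over"); snap("wrist","pics/over_%d.png"%int(bot.get_state()["t"]))
E
python3 - <<'E'
from h import *
bot.move_ptp(rk(-108,0,110),OR)
r=bot.movel(rk(-107,0,30),max_speed=40,threshold=30); s=st(r)
bot.movel(rk(-107,0,110)); bot.grip(0.88)
bot.movel(rk(0,0,140)); 
r=bot.movel(rk(0,0,51),max_speed=60,threshold=10); st(r)
bot.grip(0.0,90); s=st("gripped"); print(inrk(s["tcp_pos"]))
if s["opening"]>.6:
    bot.movel(rk(0,0,215),max_speed=100); st("lift"); carry_place(); 
snap("wrist","pics/n1.png")
E
```

```text
True t 45.4 tcp [447.8 176.3  35.5] F [-2.9 -0.4 12.1] op 0.003
False t 49.3 tcp [555.9 192.9  51.4] F [-0.1  0.2 -0.3] op 0.882
gripped t 49.6 tcp [556.  192.7  51.4] F [-0.5 -0.9  3.4] op 0.669
[ 0.3 -0.1]
lift t 51.4 tcp [555.2 192.7 214.3] F [-0.4 -0.5 -2.4] op 0.666
over t 54.8 tcp [ 573.  -269.   215.1] F [-1.  -0.6 -1.8] op 0.667
```

View pics/n1.png

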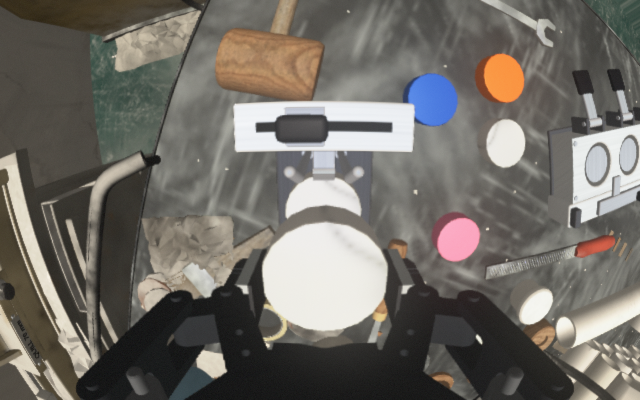

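Same picture as with disc 1 (held disc at 325,275). Place and press.

```bash
cat >> h.py <<'E'
def place(fn):
    r=bot.movel(fd(0,0,128),max_speed=45,threshold=7); s=st(("set",r)); print(infd(s["tcp_pos"]))
    if s["tcp_pos"][2]>147 or s["opening"]<.6: return False
    bot.grip(0.88); bot.movel(fd(0,0,200),max_speed=120); bot.grip(0.0,60)
    pressdown()
    bot.movel(fd(0,0,180),max_speed=100); bot.movel(fd(70,40,300)); bot.dwell(.2); snap("wrist",fn+".png")
    crop(fn+".png",fn+"c.png",200,50,400,200,3.5); st()
E
python3 - <<'E'
from h import *
place("pics/o1")
E
```

```text
('set', True) t 56.4 tcp [ 573.  -269.3  141.4] F [ 0.4 -0.3 -0.8] op 0.667
[ 0.  -0.1]
('press', False) t 59.8 tcp [ 574.3 -270.3  151.7] F [-0.3 -1.2  6.8] op -0.003
('press', False) t 60.7 tcp [ 574.3 -270.3  136.9] F [-0.1 -0.3  8.8] op -0.001
('press', False) t 61.6 tcp [ 574.3 -270.2  122.6] F [0.5 0.  6.7] op 0.001
 t 63.7 tcp [ 645.8 -235.7  299.5] F [0.8 0.6 0.8] op 0.002
```

View pics/o1.png

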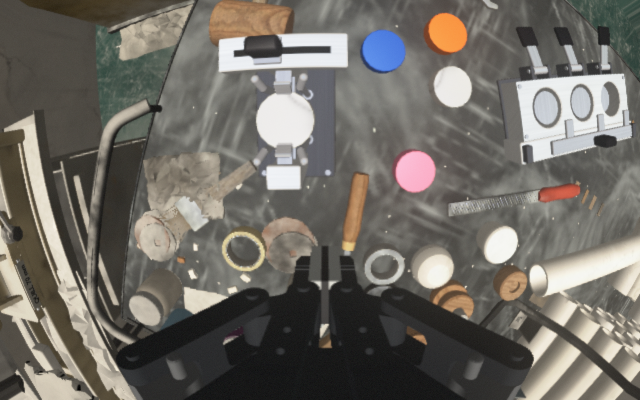

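View pics/o1c.png

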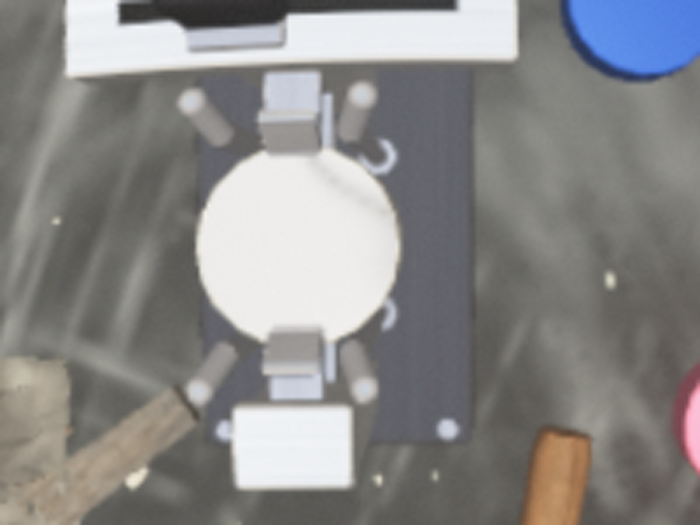

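```bash
python3 - <<'E'
from h import *
p=onz("wrist",(453,87),26); print(p)
bot.movel([p[0]+75,p[1],200],rot=[np.pi,0,np.pi],max_speed=150); bot.grip(.88); bot.dwell(.2)
im,m=snap("wrist","pics/p1.png"); 
hsv=cv2.cvtColor(im,cv2.COLOR_BGR2HSV)
mk=((hsv[...,1]<45)&(hsv[...,2]>170)).astype(np.uint8); mk=cv2.morphologyEx(mk,cv2.MORPH_OPEN,np.ones((5,5)))
k,l,s,c=cv2.connectedComponentsWithStats(mk)
for i in range(1,k):
    if s[i,4]>800: print(c[i].round(1),s[i],onz("wrist",c[i],26,m).round(1))
E
```

```text
[543.88062438 -46.14785485  26.        ]
[78.5 94. ] [  20   64   93   64 2523] [ 494.9 -357.7   26. ]
[324.4 110.6] [ 296   83   58   57 2647] [542.6 -45.8  26. ]
[513.  154.8] [  422    98   191   123 13728] [580.8 174.7  26. ]
[535.4 137. ] [ 520  116   32   43 1132] [556.9 207.4  26. ]
[472.9 142.7] [ 452  119   42   48 1605] [570.3 117.9  26. ]
[ 76.2 166.3] [  56  138   41   59 1974] [ 588.7 -374.2   26. ]
[597.  331.8] [ 540  269  100  107 4209] [906.7 495.7  26. ]
[387.9 320.2] [ 365  299   46   42 1459] [798.6  36.4  26. ]
[299.1 333.9] [276 322  47  25 891] [820.1 -79.3  26. ]
```

View pics/p1.png

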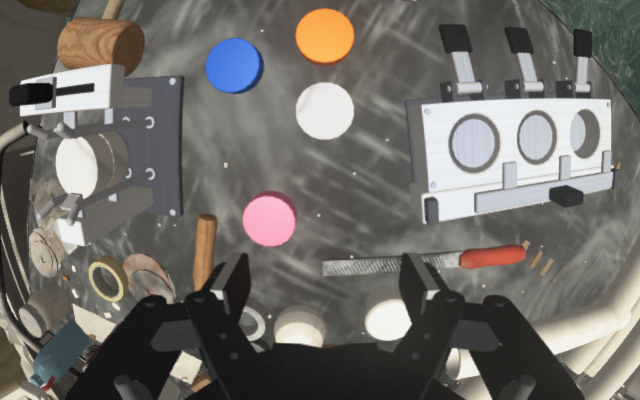

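```bash
python3 - <<'E'
from h import *
O=[np.pi,0,np.pi]
bot.movel([542.8,-45.8,90],rot=O); r=bot.movel([542.8,-45.8,5.5],max_speed=60,threshold=10); st(r)
bot.grip(0.0,90); s=st("grip")
snap("wrist","pics/q1.png")
bot.movel([542.8,-45.8,215],max_speed=110); st("lift"); carry_place(); snap("wrist","pics/q2.png")
E
```

```text
False t 68.8 tcp [543.1 -45.9   5.9] F [0.3 0.3 1. ] op 0.879
grip t 69.2 tcp [543.1 -46.    6.7] F [-2.3 -0.1  9.3] op 0.666
lift t 71.3 tcp [542.4 -45.7 214.4] F [-0.9 -1.4 -2. ] op 0.67
over t 73.1 tcp [ 573.1 -268.6  215.2] F [ 0.1 -0.2 -1.9] op 0.668
```

View pics/q2.png

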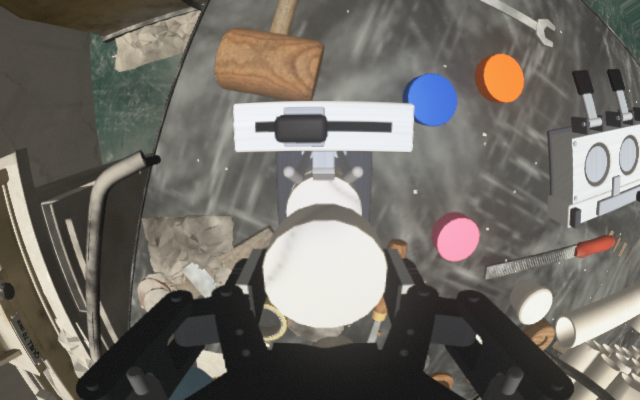

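```bash
python3 - <<'E'
from h import *
place("pics/r1")
E
```

```text
('set', True) t 74.6 tcp [ 573.2 -269.2  144.4] F [ 1.2 -0.3  0.2] op 0.671
[ 0.2 -0. ]
('press', False) t 78.0 tcp [ 574.8 -270.7  152.7] F [-0.3 -1.  10.9] op -0.004
('press', False) t 79.0 tcp [ 574.8 -270.8  137.8] F [-0.9 -0.8 11.2] op 0.002
('press', False) t 79.8 tcp [ 574.8 -270.8  123.5] F [-0.7  0.1  9.1] op 0.0
 t 81.9 tcp [ 645.8 -235.7  299.6] F [-0.5 -0.6 -0.1] op -0.001
```

View pics/r1.png

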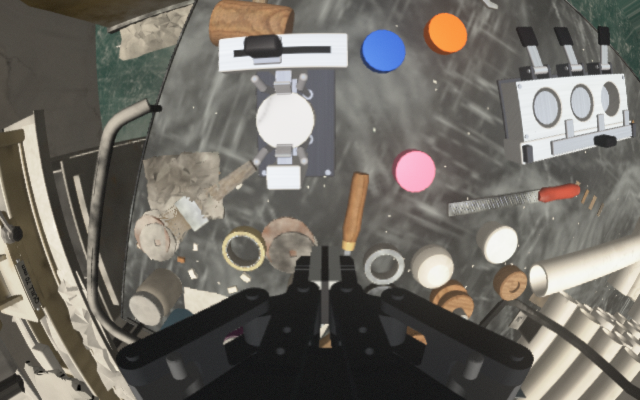

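View pics/r1c.png

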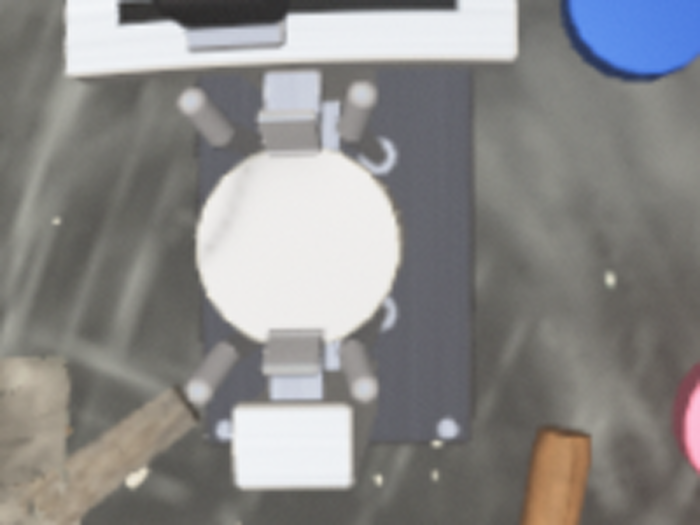

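```bash
python3 - <<'E'
from h import *
bot.movel(fd(-66,-75,250)); bot.movel(fd(-66,-75,174),max_speed=120); st()
r=bot.movel(fd(-66,35,174),max_speed=45,threshold=14); s=st(r); y=infd(s["tcp_pos"])[1]; print(y)
bot.movel(fd(-66,y-15,174),max_speed=80)
r=bot.movel(fd(-66,y+15,174),max_speed=30,threshold=25); s=st(r); y=infd(s["tcp_pos"])[1]; print(y)
bot.movel(fd(-66,y-15,174),max_speed=80); bot.movel(fd(-66,y-15,260)); bot.movel(fd(70,40,300)); bot.dwell(.2)
snap("wrist","pics/s1.png"); crop("pics/s1.png","pics/s1c.png",200,20,400,200,3.3); st()
E
```

```text
t 84.1 tcp [ 501.1 -338.3  174.6] F [-0.1 -0.4  0.2] op -0.001
True t 85.6 tcp [ 506.9 -267.3  174.2] F [-0.4 -4.1  0.5] op -0.001
-3.9
True t 86.7 tcp [ 506.8 -267.4  174.4] F [-1.  -5.1  0.1] op 0.003
-4.1
 t 89.2 tcp [ 645.8 -235.9  300.2] F [-0.5  0.4 -0. ] op -0.004
```

View pics/s1c.png

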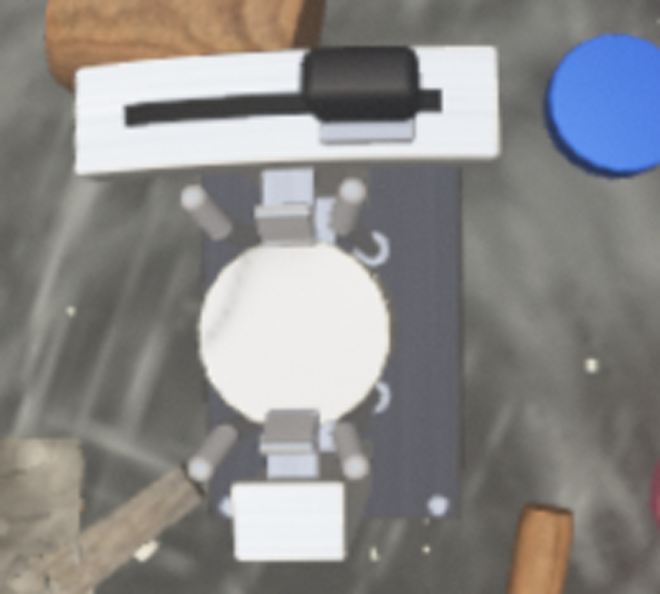

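```bash
python3 - <<'E'
from h import *
m=imaging.camera_model("wrist")
for z in (153,):
  for a in [(188/3.5+200,45/3.5+50),(285/3.5+200,42/3.5+50),(320/3.3+200,143/3.3+20),(414/3.3+200,139/3.3+20),(127/3.3+200,116/3.3+20),(441/3.3+200,101/3.3+20)]:
    print(infd(onz("wrist",a,z,m)))
E
```

```text
[-55.5 -28.8]
[-54.6  -2.4]
[-52.7  12.1]
[-53.3  38.4]
[-64.5 -43.9]
[-64.4  45.9]
```

```bash
python3 - <<'E'
from h import *
import pickle
V=pickle.load(open("V.pkl","rb"))
un=lambda p,o,s:((p[0]+.5)/s+o[0]-.5,(p[1]+.5)/s+o[1]-.5)
for n,o,ps in [("f1",(225,30),[(158,140),(246,145),(98,110),(404,126)]),("f2",(300,30),[(160,138),(246,145),(90,99),(395,136)])]:
    for p in ps: print(n,infd(onz("wrist",un(p,o,3.7),153,V[n])))
for n in ("f1","f2"):pass
# keeper grip tops: before (r1) & after
print("keeper before",inrk(onz("wrist",un((345,530),(185,5),3.2),90,V["r1"])))
bot.movel(fd(-66,-40,260)); bot.movel(fd(-66,-25,174),max_speed=120)
r=bot.movel(fd(-66,20,174),max_speed=30,threshold=60); s=st(r); y=infd(s["tcp_pos"])[1]; print(y)
snap("scene","pics/t1.png"); crop("pics/t1.png","pics/t1c.png",330,220,460,330,4)
bot.movel(fd(-66,y-15,174),max_speed=80); bot.movel(fd(-66,y-15,260))
bot.movel(rk(60,60,240),rot=OR); bot.dwell(.2); snap("wrist","pics/t2.png"); crop("pics/t2.png","pics/t2c.png",200,60,460,220,3)
snap("scene","pics/t3.png"); crop("pics/t3.png","pics/t3c.png",330,220,460,330,4)
E
```

```text
f1 [-56.5 -25.8]
f1 [-56.2   0.3]
f1 [-65.3 -44.8]
f1 [-65.5  45.6]
f2 [-55.5 -24.5]
f2 [-56.3   0.7]
f2 [-65.3 -45.8]
f2 [-65.6  45. ]
keeper before [ 57.1 -12.6]
True t 92.7 tcp [ 506.5 -267.6  175.3] F [-1.1 -8.6  0.2] op 0.006
-4.3
```

View pics/t2.png

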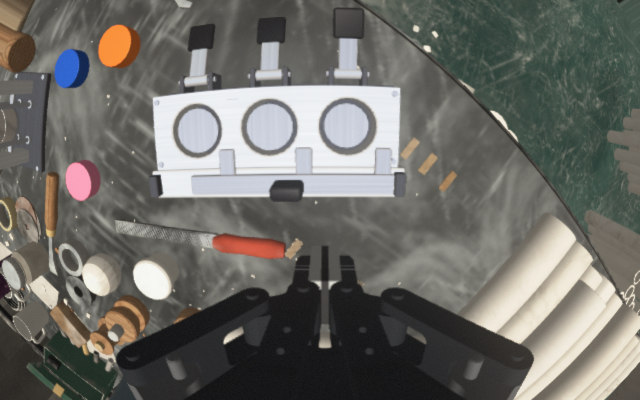

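View pics/t3c.png

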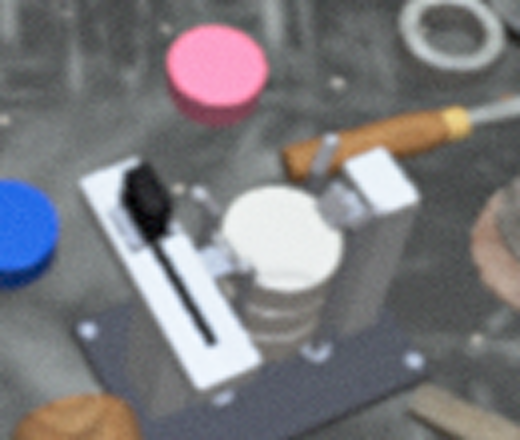

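```bash
python3 - <<'E'
from h import *
m=imaging.camera_model("wrist")
print([inrk(onz("wrist",p,61,m)) for p in ((227,150),(303,149),(382,150))])
st(); bot.sign_off()
E
```

```text
[array([ 22.9, -44.4]), array([23.7, 38. ]), array([ 24.2, 120.9])]
 t 98.0 tcp [605.8 261.1 240. ] F [-0.  -0.2 -0.3] op 0.001
the job is handed in; nothing more can be done
```

The feeder holds all three discs that were there, each held under the catches, and the lock is at its far end. I handed the job in at 98 s. Pocket 3 was empty from the start, so the discs were disc_1, disc_2 and disc_4.

- **Order:** I slid the keeper bar open first. Then I raised disc_1 with its lever, placed it and pressed it in, and did the same for disc_2. Disc_4 was picked up from the table last. The lock was moved only after all three were latched.
- **Keeper bar:** it stopped at the same place on two pushes. At the end its tabs measured −44, +38 and +121 mm along the rack, close to the expected −47, +38 and +123 mm.
- **Discs:** after each press, a wrist picture showed the disc under both catches. The last scene picture shows the stack of three.
- **Lock:** it hit a firm stop at the same place on three pushes, the last at a 60 N threshold.

**What went differently:**
- **First press on disc_1:** it stopped early on a brief force spike, and a slower second press latched it.
- **Disc_4:** it had been knocked aside before I reached it, so I measured its position again before gripping.
- **Lock travel:** I measured only about 38–41 mm, not 50 mm. The slider seems to have started 9–12 mm along its slot. It ended about 25 mm past the slot's centre, which fits the far end.

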